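Open the larger shielded test box at its release tab

TASK

Open the larger of the two shielded test boxes so that a sample can be put in: press down its black release tab so that the lid springs up, then push the lid all the way back until it leans against its stop and stays there. Press and push with the fingers only and do not force anything; grasp nothing, keep the smaller test box shut and leave everything else standing where it is.

Things in the scene. Friction and masses are not known exactly. Their poses are not given: they have to be found in the camera images.
- big_box: the larger shielded test box, fixed to the bench: grey open-topped metal box 120 mm (x) by 160 mm (y) by 60 mm high, 5 mm walls, hinged aluminium lid. Origin: centre of its underside; x points from its tab side (roughly facing the robot) to its hinge side, y along the hinge, z up. Inside, two terminals reach 37 mm above the bench
- big_lid (a joint): larger box's lid angle, rad: 0 shut and latched (it cannot be lifted), about 0.9 where the spring lifts it once released (within a second), 1.85 at its stop, leaning 16 degrees back past upright. 120 x 160 x 5 mm, about 140 g, damped. Pushed past upright it falls slowly to the stop and stays; let go earlier it sinks back to 0.9
- big_lid_edge (a point): middle of the larger lid's free edge, on its underside; moves with the lid on a 120 mm radius about the hinge. A 36 mm wide steel tongue stands 8 mm out from it
- big_lid_hinge (a point): middle of the larger lid's hinge axis (along the box's y), 60 mm above the bench, at the top of the box's +x wall. The thin sprung arm that lifts the lid turns on the same axis, 14 mm inside the box's +y outer face; released, it stands up to 35 mm above the rim, 45 mm long from the hinge
- big_tab (a joint): larger box's release tab, rad: 0 at rest (spring return), grows as its pad is pressed down; the latch lets go at about 0.2, stop at 0.35: about 7 mm and 13 mm of travel at the pad. About 1 N to start, 3.5 N to release, 5 N at the stop
- big_tab_pad (a point): where to press the larger box's tab: top of its black ribbed paddle on the box's centre line (y = 0), 42 mm out from the tab-side wall, 44 mm above the bench at rest. The paddle is level, 44 mm wide (y), 4 mm thick, and ends 12 mm beyond this point. The tab's hook by the wall rises 9 mm above the rim, up to 14 mm from the wall, and swings about 10 mm out when pressed
- small_box: the smaller shielded test box, fixed to the bench: grey open-topped metal box 90 mm (x) by 90 mm (y) by 60 mm high, 5 mm walls, hinged aluminium lid. Origin: centre of its underside; x points from its tab side (roughly facing the robot) to its hinge side, y along the hinge, z up. Inside, two terminals reach 37 mm above the bench
- small_lid (a joint): smaller box's lid angle, rad: 0 shut and latched (it cannot be lifted), about 0.9 where the spring lifts it once released (within a second), 1.85 at its stop, leaning 16 degrees back past upright. 90 x 90 x 5 mm, about 90 g, damped. Pushed past upright it falls slowly to the stop and stays; let go earlier it sinks back to 0.9
- small_lid_edge (a point): middle of the smaller lid's free edge, on its underside; moves with the lid on a 90 mm radius about the hinge. A 36 mm wide steel tongue stands 8 mm out from it
- small_lid_hinge (a point): middle of the smaller lid's hinge axis (along the box's y), 60 mm above the bench, at the top of the box's +x wall. The thin sprung arm that lifts the lid turns on the same axis, 14 mm inside the box's +y outer face; released, it stands up to 35 mm above the rim, 45 mm long from the hinge
- small_tab (a joint): smaller box's release tab, rad: 0 at rest (spring return), grows as its pad is pressed down; the latch lets go at about 0.2, stop at 0.35: about 7 mm and 13 mm of travel at the pad. About 1 N to start, 3.5 N to release, 5 N at the stop
- small_tab_pad (a point): where to press the smaller box's tab: top of its black ribbed paddle on the box's centre line (y = 0), 42 mm out from the tab-side wall, 44 mm above the bench at rest. The paddle is level, 44 mm wide (y), 4 mm thick, and ends 12 mm beyond this point. The tab's hook by the wall rises 9 mm above the rim, up to 14 mm from the wall, and swings about 10 mm out when pressed
- standard_can: loose bystander: steel can with two posts on top, 86 mm across, 142 mm high; origin under its centre, z up
- terminal_block: loose bystander: black block 50 x 70 mm with two posts, 65 mm high; origin under its centre
- coax_adaptor: loose bystander: small stepped metal connector, 22 mm across, 42 mm high; origin under its centre
- screwdriver: loose bystander: screwdriver lying on the bench; origin under its middle
- mug: loose bystander: white mug 76 mm across, 90 mm high; origin under its centre
- solvent_bottle: loose bystander: white bottle 50 mm across, 120 mm high; origin under its centre
- parts_tray: loose bystander: grey tray 100 x 140 x 25 mm with dividers; origin under its centre

How it is judged:
On the way, in this order (a step that is already met when the one before it is completed fails the run):
1. the larger box's tab has been pressed and its lid has sprung up by itself (between 0.6 and 1.15 rad, the fingers not on it) (value of joint big_lid between 0.6 and 1.15 rad and contact force between the fingers and big_lid below 0.05 N), for 0.1 s.
2. the larger box's lid has been pushed back past 1.7 rad (value of joint big_lid above 1.7 rad), for 0.2 s.
At the end, for the whole second after the job is handed in: the larger box's lid rests at its open stop (joint above 1.75 of 1.85 rad, still), its tab has sprung back (below 0.06 rad), and the smaller box is still shut (below 0.05 rad) (value of joint big_lid above 1.75 rad and velocity of joint big_lid between -0.1 and 0.1 rad/s and value of joint big_tab below 0.06 rad and value of joint small_lid below 0.05 rad); the robot touches nothing.
It fails at once if the smaller test box is opened (lid above 0.1 rad) (value of joint small_lid above 0.1 rad).
It fails at once if a test box, its lid or its tab is forced or squeezed with more than 40 N (contact force between any of the fingers, the arm and big_box above 40 N or contact force between any of the fingers, the arm and small_box above 40 N).
It fails at once if a bystander is lifted, carried or shoved more than 25 mm (distance of any of standard_can, terminal_block, coax_adaptor, screwdriver, mug, solvent_bottle, parts_tray from where it was at the start of the episode above 0.025 m).
It fails at once if a standing bystander is tipped by more than 0.4 rad (angle between any of standard_can, terminal_block, coax_adaptor, mug, solvent_bottle, parts_tray's own z axis and vertical above 0.4 rad).
It also fails if it takes over 42 s, if anything falls off the work surface, if the arm or the gripper's body presses on something with over 40 N, if the wrist force passes 120 N, or if a joint passes its speed limit or range.

ROBOT

A 7-joint arm with a two-finger parallel gripper is mounted at the origin on the work surface. World frame = base frame: x ahead of the robot, y to its left, z up, the work surface at z = 0. Lengths are in m, angles in rad, forces in N, time in s.
With the tool pointing down it reaches from about 0.425 to 0.875 m from the base axis. Payload 4.7 kg.
Tool frame: the origin (TCP) lies between the finger pads; the fingertips stand 25 mm ahead of it and the grasp point (between the pads) lies 6 mm ahead of it; z points along the fingers, y is the direction in which the jaws open and shut (so a half turn about z gives the same grasp; the last joint's range is limited). The gripper opens to 87 mm and grips with 3 to 60 N. Pads are 19 mm wide; open, the fingers measure 117 mm over their backs; the gripper's body (75 mm by 190 mm) begins 51 mm behind the grasp point.
Start: joints at [-1.087, 0.321, -0.07, 1.45, 0.023, 1.371, -0.057], TCP at [0.294, 0.58, 0.248] pointing down, gripper open.
Joint ranges: [-2.86, 2.86], [-0.3, 2.09], [-1.38, 1.24], [0.06, 2.45], [-1.56, 4.7], [0.09, 2.05], [-2.69, 2.69]. Speed limits (rad/s): [2.57, 2.57, 3.14, 3.14, 3.14, 3.14, 3.14].

INTERFACE

Orientations are given as a rotation vector (axis times angle).
In Python, from bench import * gives the robot as it stands.
- The arm moves only by the tool send_rows, never from a script. Its arguments are lists of equal length, an entry for each row: "rotation": the turn, a rotation vector about the tool's x, y, z in degrees, a list of three; "slide": the shift along the tool's x, y, z in mm, a list of three; "fingers": the gripper command: -1 is fully open, 1 is shut, values between are in proportion. In form: {"rotation": [[wx, wy, wz], ...], "slide": [[tx, ty, tz], ...], "fingers": [fingers, ...]}. A call has 1 to 12 rows; each row is the pose to reach, as a shift and turn from the pose commanded when the call began, along the tool's axes at that moment; what a row does not reach only later rows make up. A row lasts 1/10 s, in which the tool goes at most 50 mm and 8.59 degrees, less where a joint would pass 70% of its speed; a pose out of reach is approached as far as the arm can. A call with a gripper value outside its range is refused whole. The fingers move at their own pace and stop on an object; "force" is the grip in N (left out, the last holds). Time passes only in rows, so rows that repeat a pose let the fingers close. It gives the time, the measured TCP pose, the force and the opening at its end, in the units of the state.
- get_state(): the state, without advancing time (a new reading comes with each control period).
- get_image(name): name is "side" or "top" or "wrist"; returns the picture (420x560x3 uint8, red, green, blue); there is no depth.
- camera_model(name): a dict with "intrinsics" (3x3 intrinsics, pixels), "rvec" (rotation vector, rad) and "tvec" (3), from world to camera coordinates, as OpenCV has them. Camera axes: x right, y down, z forward; pixel columns grow to the right and rows downward; lengths in m; the calibration is good to about 2 mm. A picture is of the moment at which its call begins: read the wrist's pose just before it. camera_model takes no time and is no camera call; for the wrist camera it gives the pose at the moment of the call.
- close_job(): hands the job in, once; it reports no verdict.
The state is a dict: "time": time; "joint_positions": joint angles; "qd": joint speeds; "joint_torque": joint torques, N m; "position": TCP position; "tool_rot": TCP orientation; "ft_force": force on the tool from outside, world axes, zero at the start; "torque": the same for the moment, N m; "grip_width": opening from 0.0 (shut) to 1.0 (fully open).
Only numpy, scipy, OpenCV 4.12 (cv2) and the standard library are available. Lean on these libraries where they do the work, as an engineer would, in place of code of your own. Each camera call takes 0.05 s, during which the arm holds its last target.

## Working session

There is one attempt and no reset: what is moved stays moved. The work goes in short steps, Python scripts to look and compute and a tool call to move; the robot and the scene stay as the last step left them, time stands still between calls to the robot, and variables do not carry over. Pictures are saved under pics/ and viewed, and the job is handed in when it is done.

Besides the shell and the picture viewer there is one more tool, called after "Call:" by a JSON object that holds its "fn" and its "kwargs". send_rows: Moves the arm, as the interface text tells. Its arguments: {"type":"object","properties":{"rotation":{"type":"array"},"slide":{"type":"array"},"fingers":{"type":"array"},"force":{"type":"number"}},"required":["rotation","slide","fingers"]}

```bash
mkdir -p pics; python3 - <<'E'
from bench import *
import cv2
s=get_state();print(s['time'],s['position'],s['tool_rot'],s['grip_width'],s['ft_force'])
for n in('side','top'):
    cv2.imwrite(f'pics/{n}0.png',cv2.resize(get_image(n)[:,:,::-1],(800,600)))
    print(n,camera_model(n))
E
```

```text
0.0 [0.29406849 0.57910202 0.24647286] [-7.31116422e-01 -3.05497050e+00  2.95150123e-03] 1.0037178253527774 [0.17675604 0.05188185 0.47887973]
side {'intrinsics': array([[390.38939454,   0.        , 280.36742874],
       [  0.        , 390.38939454, 204.69793027],
       [  0.        ,   0.        ,   1.        ]]), 'rvec': array([ 2.37695089, -0.12697272,  0.05067512]), 'tvec': array([-0.51103178,  0.1032543 ,  1.06567266])}
top {'intrinsics': array([[393.7294196 ,   0.        , 275.41992934],
       [  0.        , 393.7294196 , 199.54437108],
       [  0.        ,   0.        ,   1.        ]]), 'rvec': array([ 2.14386395, -2.19592176,  0.11652639]), 'tvec': array([0.00563242, 0.53644432, 1.01418686])}
```

View pics/side0.png

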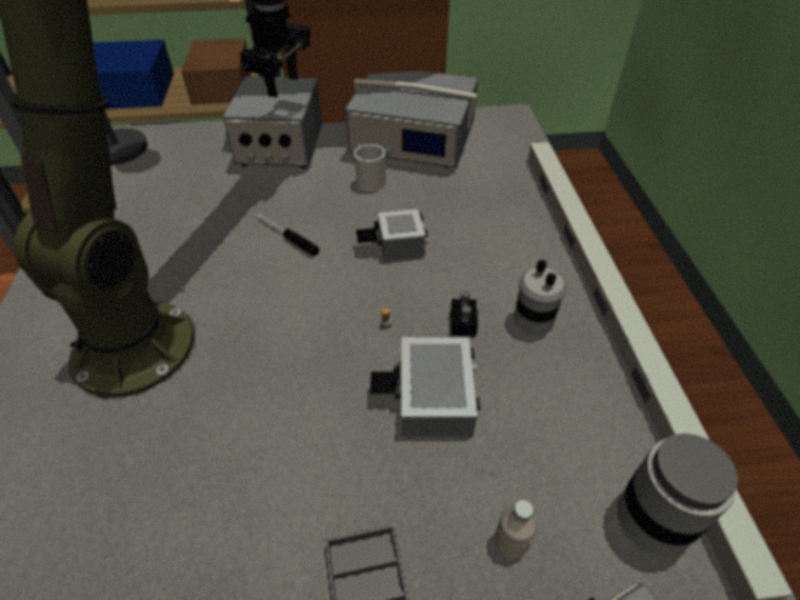

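View pics/top0.png

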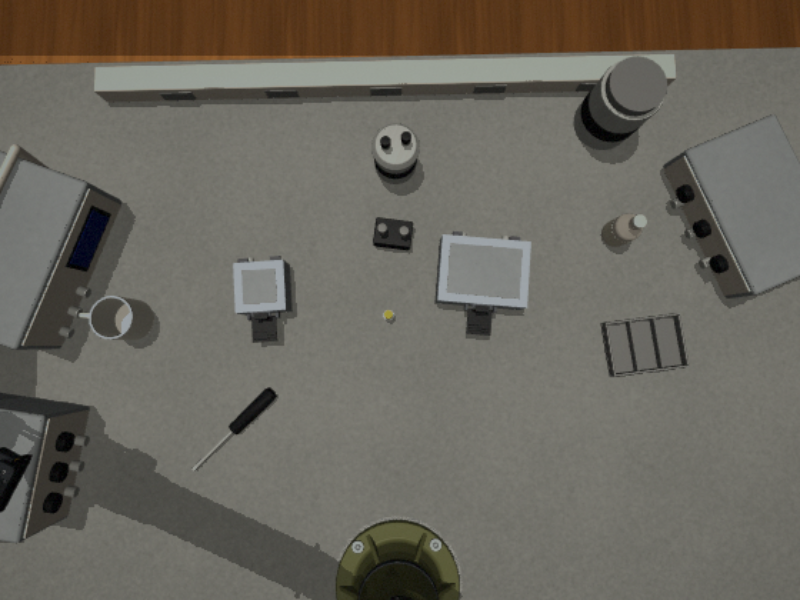

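The top picture shows the large box at about (484,271) with its tab at (479,322), and the small box at (260,287). The adaptor is at (389,315) and the terminal block at (393,232). I'll enlarge the large box next.

```bash
python3 - <<'E'
from bench import *
import cv2
a=get_image('top')[:,:,::-1]; cv2.imwrite('pics/topraw.png',a)
c=a[150:250,290:390]; cv2.imwrite('pics/topc.png',cv2.resize(c,(600,600),interpolation=cv2.INTER_CUBIC))
a=get_image('side')[:,:,::-1]; cv2.imwrite('pics/sideraw.png',a)
c=a[225:315,250:350]; cv2.imwrite('pics/sidec.png',cv2.resize(c,(600,540),interpolation=cv2.INTER_CUBIC))
E
```

```text
(no output)
```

View pics/topc.png

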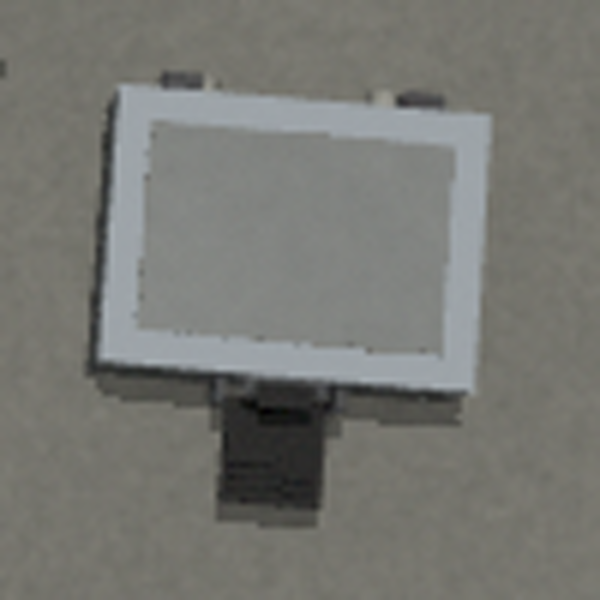

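View pics/sidec.png

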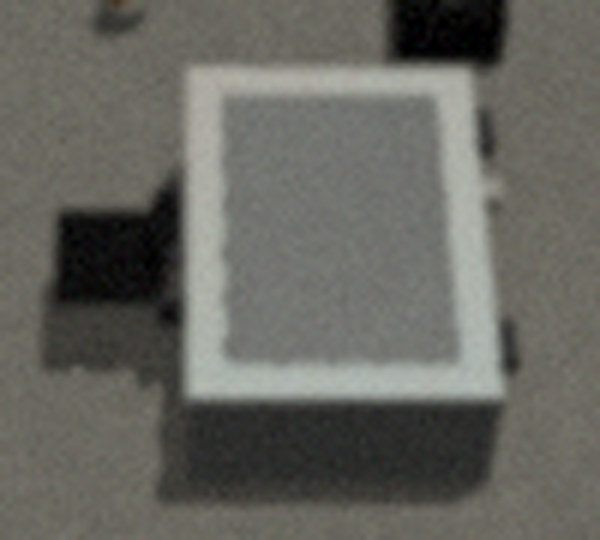

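The top crop shows the lid corners at (120,85), (491,115), (474,392) and (98,362), with the paddle ending at y≈507 between x=218 and 322. The side crop shows the lid corners at (186,66), (474,66), (503,400) and (186,400), and the paddle spans (62,210) to (155,303).

```bash
cat > h.py <<'E'
from bench import *
import numpy as np, cv2
def ray(n,px,z):
    m=camera_model(n);R=cv2.Rodrigues(m['rvec'])[0];C=-R.T@m['tvec']
    d=np.array([R.T@np.linalg.inv(m['intrinsics'])@[u,v,1] for u,v in px])
    t=(z-C[2])/d[:,2];return C+t[:,None]*d
def crop(px,x0,y0,s): return [(x0+(u+.5)/s-.5,y0+(v+.5)/s-.5) for u,v in px]
E
python3 - <<'E'
from h import *
np.set_printoptions(precision=4,suppress=True)
T=ray('top',crop([(120,85),(491,115),(474,392),(98,362)],290,150,6),.065)
S=ray('side',crop([(186,66),(474,66),(503,400),(186,400)],250,225,6),.065)[[1,2,3,0]]
# order: hinge+y, hinge-y, tab -y, tab +y
for P in(T,S):
    P=P[:,:2];ax=(P[0]+P[1]-P[2]-P[3])/2;ay=(P[0]+P[3]-P[1]-P[2])/2
    print(P,'c',P.mean(0),np.linalg.norm(ax),np.linalg.norm(ay),np.degrees([np.arctan2(ax[1],ax[0]),np.arctan2(-ay[0],ay[1])]))
print(ray('top',crop([(218,506),(321,511)],290,150,6),.044))
print(ray('side',crop([(60,210),(58,302)],250,225,6),.044))
# bystanders
k=.7
for n,p,z in(('adaptor',(389,315),.04),('block',(393,230),.065),('bottle',(640,222),.12),('can',(396,140),.1),('sb tab',(264,328),.044)):
    print(n,ray('top',[(p[0]*k,p[1]*k)],z))
E
```

```text
[[ 0.6231 -0.0973]
 [ 0.6063 -0.256 ]
 [ 0.4876 -0.2429]
 [ 0.5042 -0.084 ]] c [ 0.5553 -0.17  ] 0.11956681458890342 0.15968880827951545 [-6.3268 -5.9972]
[[ 0.6278 -0.096 ]
 [ 0.6076 -0.2572]
 [ 0.4883 -0.2444]
 [ 0.5056 -0.0829]] c [ 0.5573 -0.1701] 0.12140626917311521 0.16248604868074432 [-6.1177 -6.6301]
[[ 0.4424 -0.1354  0.044 ]
 [ 0.4392 -0.1796  0.044 ]]
[[ 0.4472 -0.1367  0.044 ]
 [ 0.4433 -0.1817  0.044 ]]
adaptor [[0.4806 0.0023 0.04  ]]
block [[ 0.6324 -0.0086  0.065 ]]
bottle [[ 0.6252 -0.4307  0.12  ]]
can [[ 0.787  -0.0176  0.1   ]]
sb tab [[0.4623 0.2287 0.044 ]]
```

The two cameras agree on the box centre at about (0.556, -0.170) with a yaw of about -6.2°. The lid measures 120 by 160 mm as it should, and the paddle end agrees too. I'll write a helper for the slides and then move with the gripper shut.

```bash
cat >> h.py <<'E'
from scipy.spatial.transform import Rotation as Ro
YAW=np.radians(-6.2);C=np.array([.556,-.170,0]);AX=np.array([np.cos(YAW),np.sin(YAW),0]);AY=np.array([-np.sin(YAW),np.cos(YAW),0])
RG=Ro.from_matrix(np.c_[-AX,AY,[0,0,-1]])
def box(x,y,z): return C+x*AX+y*AY+[0,0,z]
def plan(*pts):
    s=get_state();R=Ro.from_rotvec(s['tool_rot']);p=s['position']
    print('t',s['time'],'rot deg',np.round((R.inv()*RG).as_rotvec(degrees=True),2),'F',np.round(s['ft_force'],2),'q',np.round(s['joint_positions'],3))
    rel=p-C;print('TCP box',np.round([rel@AX*1e3,rel@AY*1e3,p[2]*1e3],1))
    for t in pts: print(np.round(t,4),'slide mm',np.round(R.inv().apply(t-p)*1e3,1))
E
python3 - <<'E'
from h import *
plan(np.array([.46,.22,.25]),box(-.104,0,.2),box(-.104,0,.085))
E
```

```text
t 0.2 rot deg [-7.000e-02 -1.000e-02 -2.071e+01] F [ 0.77 -0.25  0.09] q [-1.087  0.322 -0.07   1.451  0.023  1.371 -0.057]
TCP box [-341.2  716.6  246.9]
[0.46 0.22 0.25] slide mm [-310.5 -245.3   -2.8]
[ 0.4526 -0.1588  0.2   ] slide mm [-475.4 -586.3   47.6]
[ 0.4526 -0.1588  0.085 ] slide mm [-475.4 -586.2  162.6]
```

Call:
{"fn": "send_rows", "kwargs": {"rotation": [[0, 0, -2], [0, 0, -4], [0, 0, -6], [0, 0, -8], [0, 0, -10], [0, 0, -12], [0, 0, -14], [0, 0, -16], [0, 0, -18], [0, 0, -20], [0, 0, -20.7], [0, 0, -20.7]], "slide": [[-31, -25, 0], [-62, -49, 0], [-93, -74, 0], [-124, -98, 0], [-155, -123, 0], [-187, -147, 0], [-218, -172, 0], [-249, -196, 0], [-280, -221, 0], [-310, -245, 0], [-325, -280, 0], [-340, -315, 0]], "fingers": [1, 1, 1, 1, 1, 1, 1, 1, 1, 1, 1, 1], "force": 10}}

```text
time: 1.4
position: [0.4549, 0.143, 0.2473]
tool_rot: [-0.171, -3.137, 0.0]
ft_force: [1.4, -0.2, 0.1]
grip_width: 0.033
```

```bash
python3 - <<'E'
from h import *
plan(box(-.104,0,.2),box(-.104,0,.085))
E
```

```text
t 1.4 rot deg [-0.01 -0.01 -0.03] F [ 1.38 -0.19  0.1 ] q [-0.6   -0.055  0.231  1.872  0.013  1.324  1.09 ]
TCP box [-134.3  300.3  247.3]
[ 0.4526 -0.1588  0.2   ] slide mm [ -30.5 -300.3   47.4]
[ 0.4526 -0.1588  0.085 ] slide mm [ -30.5 -300.2  162.4]
```

Call:
{"fn": "send_rows", "kwargs": {"rotation": [[0, 0, 0], [0, 0, 0], [0, 0, 0], [0, 0, 0], [0, 0, 0], [0, 0, 0], [0, 0, 0], [0, 0, 0], [0, 0, 0], [0, 0, 0], [0, 0, 0], [0, 0, 0]], "slide": [[-3, -30, 5], [-6, -60, 10], [-9, -90, 15], [-12, -120, 20], [-15, -150, 25], [-18, -180, 30], [-21, -210, 35], [-24, -240, 40], [-27, -270, 45], [-30, -300, 48], [-30, -300, 48], [-30, -300, 48]], "fingers": [1, 1, 1, 1, 1, 1, 1, 1, 1, 1, 1, 1]}}

```text
time: 2.6
position: [0.452, -0.1569, 0.1994]
tool_rot: [-0.173, -3.137, -0.001]
ft_force: [-0.6, 1.3, 0.2]
grip_width: 0.004
```

```bash
python3 - <<'E'
from h import *
plan(box(-.104,0,.085),box(-.104,0,.069),box(-.104,0,.058))
a=get_image('wrist')[:,:,::-1];cv2.imwrite('pics/w1.png',a)
E
```

```text
t 2.6 rot deg [ 0.03 -0.02 -0.11] F [-0.57  1.25  0.2 ] q [-0.318 -0.036  0.59   1.946  0.021  1.226  1.726]
TCP box [-104.9    1.8  199.4]
[ 0.4526 -0.1588  0.085 ] slide mm [ -0.9  -1.9 114.4]
[ 0.4526 -0.1588  0.069 ] slide mm [ -0.9  -1.9 130.4]
[ 0.4526 -0.1588  0.058 ] slide mm [ -0.9  -1.9 141.4]
```

View pics/w1.png

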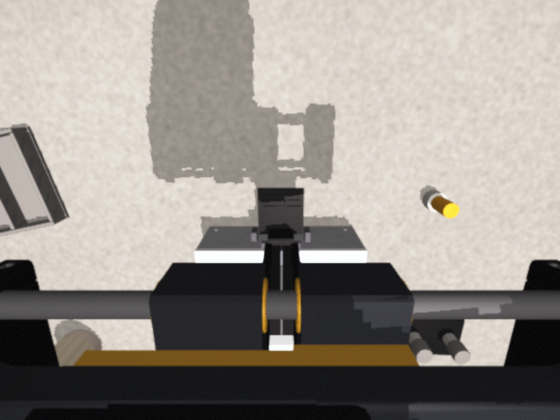

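The wrist picture shows the paddle's far edge from (258,188) to (303,188), centred on the finger gap at x≈281. I'll check that position against the other cameras.

```bash
python3 - <<'E'
from h import *
p=ray('wrist',[(258,188),(303,188)],.044)
print(p,[( (q-C)@AX,(q-C)@AY) for q in p])
E
```

```text
[[ 0.44088606 -0.17687052  0.044     ]
 [ 0.44553547 -0.13468566  0.044     ]] [(np.float64(-0.11369862623064149), np.float64(-0.01926256539285799)), (np.float64(-0.11363234338287014), np.float64(0.02317768671459766))]
```

Call:
{"fn": "send_rows", "kwargs": {"rotation": [[0, 0, 0], [0, 0, 0], [0, 0, 0], [0, 0, 0], [0, 0, 0], [0, 0, 0]], "slide": [[-1, 0, 25], [-1, 0, 50], [-1, 0, 75], [-1, 0, 100], [-1, 0, 115], [-1, 0, 115]], "fingers": [1, 1, 1, 1, 1, 1]}}

```text
time: 3.25
position: [0.4517, -0.1548, 0.0826]
tool_rot: [-0.166, -3.133, -0.001]
ft_force: [0.2, 0.0, 0.2]
grip_width: 0.005
```

```bash
python3 - <<'E'
from h import *
plan(box(-.104,0,.069),box(-.104,0,.058))
E
```

```text
t 3.25 rot deg [ 0.03 -0.26  0.13] F [0.2  0.03 0.21] q [-0.296  0.12   0.604  2.07  -0.081  0.978  1.816]
TCP box [-105.3    3.9   82.6]
[ 0.4526 -0.1588  0.069 ] slide mm [-1.4 -3.9 13.6]
[ 0.4526 -0.1588  0.058 ] slide mm [-1.4 -3.9 24.6]
```

Call:
{"fn": "send_rows", "kwargs": {"rotation": [[0, 0, 0], [0, 0, 0], [0, 0, 0], [0, 0, 0], [0, 0, 0], [0, 0, 0], [0, 0, 0]], "slide": [[-1, -2, 5], [-1, -2, 9], [-1, -2, 13], [-1, -2, 16], [-1, -2, 19], [-1, -2, 21], [-1, -2, 22]], "fingers": [1, 1, 1, 1, 1, 1, 1]}}

```text
time: 3.95
position: [0.4546, -0.1589, 0.0629]
tool_rot: [0.17, 3.136, 0.0]
ft_force: [-0.2, 0.6, 4.8]
grip_width: 0.007
```

```bash
python3 - <<'E'
from h import *
plan(box(-.104,0,.058))
a=get_image('side')[:,:,::-1];cv2.imwrite('pics/s2.png',cv2.resize(a[140:340,180:420],(720,600)))
E
```

```text
t 3.95 rot deg [ 0.01  0.07 -0.02] F [-0.25  0.57  4.83] q [-0.282  0.159  0.604  2.081 -0.113  0.931  1.846]
TCP box [-1.02e+02  1.00e-01  6.29e+01]
[ 0.4526 -0.1588  0.058 ] slide mm [ 2.  -0.1  4.9]
```

View pics/s2.png

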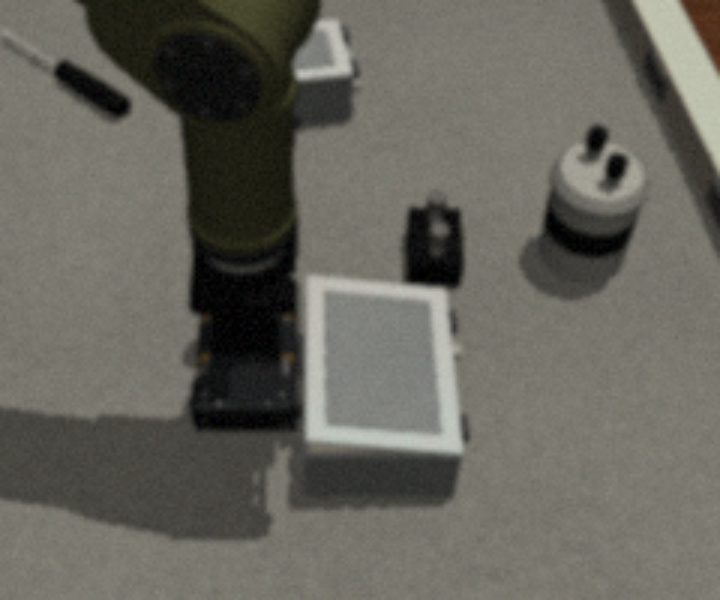

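The lid edge, from (305,275) to (305,450), may be just starting to rise, and the force is 4.8 N. I'll press a little deeper and hold, moved slightly outward.

Call:
{"fn": "send_rows", "kwargs": {"rotation": [[0, 0, 0], [0, 0, 0], [0, 0, 0], [0, 0, 0]], "slide": [[0, 0, 2], [0, 0, 3], [0, 0, 3], [0, 0, 3]], "fingers": [1, 1, 1, 1]}}

```text
time: 4.4
position: [0.4551, -0.159, 0.0603]
tool_rot: [0.17, 3.135, 0.0]
ft_force: [-0.5, 0.3, 6.7]
grip_width: 0.008
```

```bash
python3 - <<'E'
from h import *
plan(box(-.104,0,.058))
a=get_image('side')[:,:,::-1];cv2.imwrite('pics/s3.png',cv2.resize(a[140:340,180:420],(720,600)))
E
```

```text
t 4.4 rot deg [ 0.01  0.12 -0.01] F [-0.45  0.28  6.67] q [-0.28   0.164  0.604  2.083 -0.117  0.925  1.85 ]
TCP box [-101.5    0.    60.3]
[ 0.4526 -0.1588  0.058 ] slide mm [ 2.5 -0.   2.3]
```

View pics/s3.png

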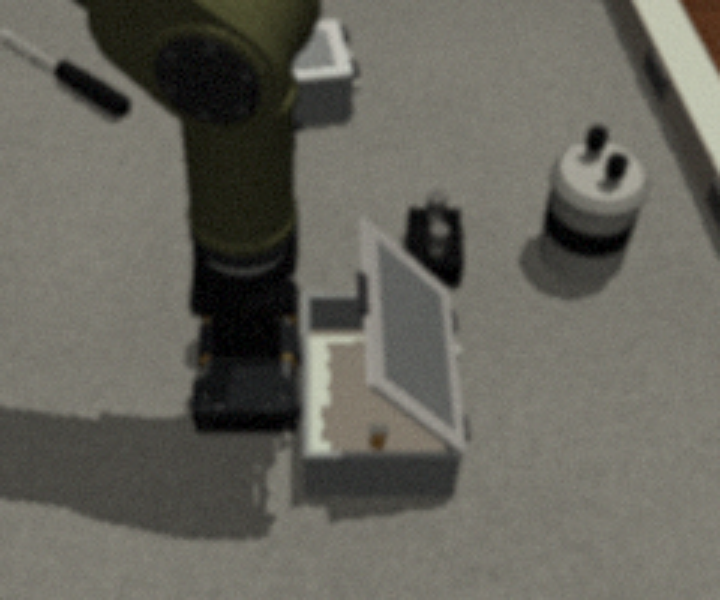

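The lid has sprung up: its free edge now runs from (362,220) to (372,385) and the box is open. Next I'll raise the tool clear.

Call:
{"fn": "send_rows", "kwargs": {"rotation": [[0, 0, 0], [0, 0, 0], [0, 0, 0], [0, 0, 0], [0, 0, 0], [0, 0, 0], [0, 0, 0]], "slide": [[2, 0, -10], [5, 0, -30], [5, 0, -55], [5, 0, -80], [5, 0, -101], [5, 0, -101], [5, 0, -101]], "fingers": [1, 1, 1, 1, 1, 1, 1]}}

```text
time: 5.15
position: [0.4486, -0.1583, 0.1604]
tool_rot: [-0.17, -3.137, -0.001]
ft_force: [0.3, -0.3, -0.4]
grip_width: 0.004
```

```bash
python3 - <<'E'
from h import *
plan(box(-.015-.0095-.01,0,.163),box(.06-.0095,0,.163),box(.06+.014-.0095,0,.163))
a=get_image('side')[:,:,::-1];cv2.imwrite('pics/s4.png',cv2.resize(a[140:340,180:420],(720,600)))
E
```

```text
t 5.15 rot deg [ 0.02 -0.   -0.02] F [ 0.28 -0.31 -0.4 ] q [-3.170e-01 -1.000e-03  6.060e-01  2.000e+00  0.000e+00  1.142e+00
  1.751e+00]
TCP box [-108.1    0.   160.4]
[ 0.5217 -0.1663  0.163 ] slide mm [-73.6   0.   -2.6]
[ 0.6062 -0.1755  0.163 ] slide mm [-158.6    0.    -2.6]
[ 0.6201 -0.177   0.163 ] slide mm [-172.6    0.    -2.6]
```

View pics/s4.png

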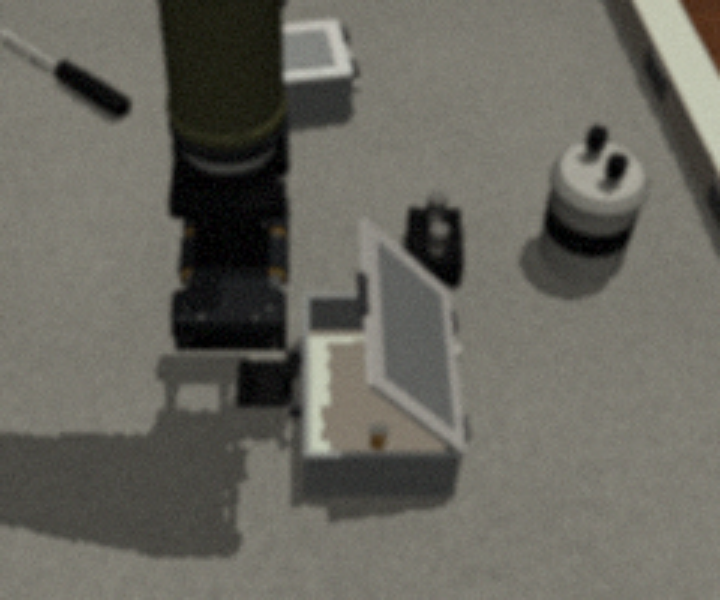

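The tab is free again and the lid rests at about 0.9 rad, with its edge at (362,220) to (372,385). Now I'll push it back.

Call:
{"fn": "send_rows", "kwargs": {"rotation": [[0, 0, 0], [0, 0, 0], [0, 0, 0], [0, 0, 0], [0, 0, 0], [0, 0, 0], [0, 0, 0], [0, 0, 0], [0, 0, 0], [0, 0, 0], [0, 0, 0]], "slide": [[-15, 0, 0], [-30, 0, 0], [-45, 0, 0], [-60, 0, 0], [-70, 0, 0], [-78, 0, 0], [-85, 0, 0], [-92, 0, 0], [-99, 0, 0], [-106, 0, 0], [-112, 0, 0]], "fingers": [1, 1, 1, 1, 1, 1, 1, 1, 1, 1, 1]}}

```text
time: 6.3
position: [0.561, -0.1705, 0.1606]
tool_rot: [0.17, 3.136, 0.0]
ft_force: [0.4, -0.9, -0.2]
grip_width: 0.009
```

```bash
python3 - <<'E'
from h import *
plan(box(.06-.0095,0,.160),box(.06+.014-.0095,0,.160))
a=get_image('side')[:,:,::-1];cv2.imwrite('pics/s5.png',cv2.resize(a[140:340,180:420],(720,600)))
E
```

```text
t 6.3 rot deg [ 0.01  0.03 -0.01] F [ 0.44 -0.87 -0.19] q [-0.268  0.273  0.608  1.745 -0.168  1.176  1.849]
TCP box [  5.1   0.  160.6]
[ 0.6062 -0.1755  0.16  ] slide mm [-45.4  -0.    0.7]
[ 0.6201 -0.177   0.16  ] slide mm [-59.4  -0.    0.7]
```

View pics/s5.png

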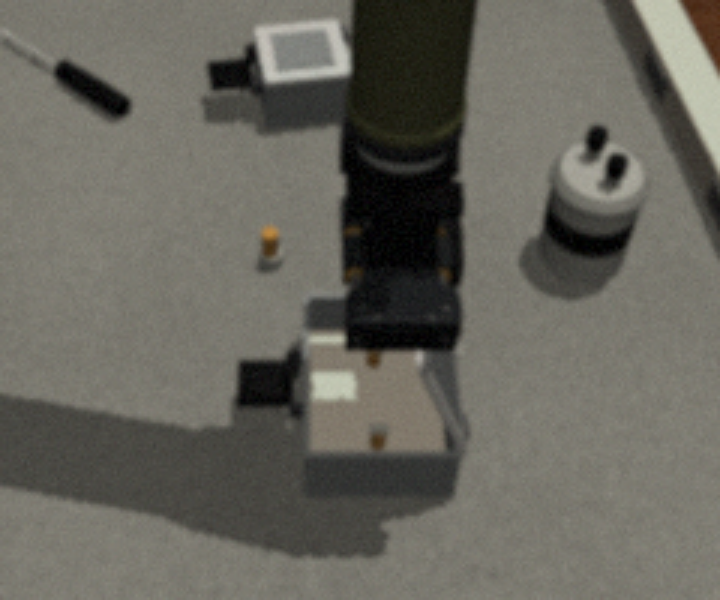

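The lid is following; it now shows edge-on from (425,350) to (465,450). I'll continue past upright.

Call:
{"fn": "send_rows", "kwargs": {"rotation": [[0, 0, 0], [0, 0, 0], [0, 0, 0], [0, 0, 0], [0, 0, 0], [0, 0, 0], [0, 0, 0], [0, 0, 0], [0, 0, 0], [0, 0, 0], [0, 0, 0]], "slide": [[-7, 0, 0], [-14, 0, 0], [-21, 0, 0], [-28, 0, 0], [-35, 0, 0], [-42, 0, 0], [-48, 0, 0], [-54, 0, 0], [-59, 0, 0], [-59, 0, 0], [-59, 0, 0]], "fingers": [1, 1, 1, 1, 1, 1, 1, 1, 1, 1, 1]}}

```text
time: 7.45
position: [0.619, -0.177, 0.1605]
tool_rot: [-0.17, -3.137, 0.0]
ft_force: [1.1, 0.8, -0.1]
grip_width: 0.007
```

```bash
python3 - <<'E'
from h import *
plan(box(-.05,0,.16))
a=get_image('side')[:,:,::-1];cv2.imwrite('pics/s6.png',cv2.resize(a[140:340,180:420],(720,600)))
E
```

```text
t 7.45 rot deg [-0.   -0.01 -0.02] F [ 1.11  0.78 -0.07] q [-0.225  0.401  0.591  1.596 -0.234  1.216  1.873]
TCP box [ 6.330e+01 -1.000e-01  1.605e+02]
[ 0.5063 -0.1646  0.16  ] slide mm [1.133e+02 1.000e-01 5.000e-01]
```

View pics/s6.png

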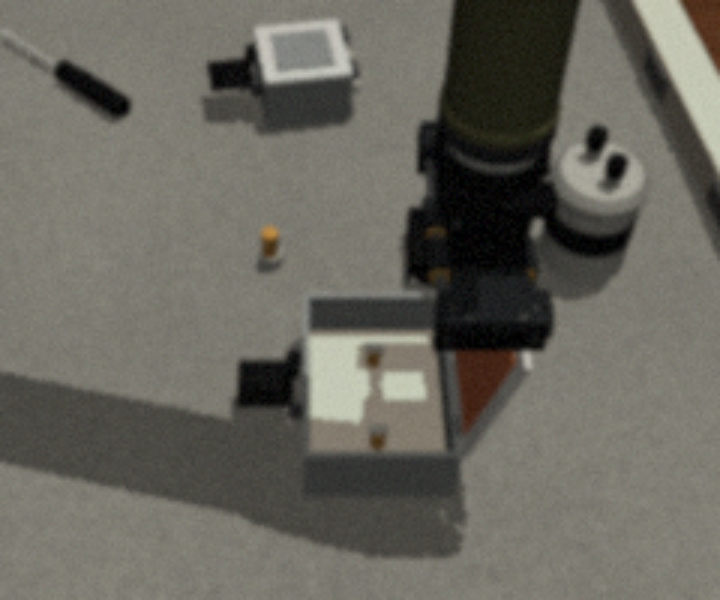

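The lid leans back past upright, with its copper underside visible at (485,390). I'll withdraw.

Call:
{"fn": "send_rows", "kwargs": {"rotation": [[0, 0, 0], [0, 0, 0], [0, 0, 0], [0, 0, 0], [0, 0, 0], [0, 0, 0], [0, 0, 0], [0, 0, 0], [0, 0, 0], [0, 0, 0], [0, 0, 0], [0, 0, 0]], "slide": [[0, 0, 0], [0, 0, 0], [5, 0, 0], [15, 0, 0], [35, 0, 0], [65, 0, 0], [95, 0, 0], [125, 0, -10], [150, 0, -30], [170, 0, -50], [170, 0, -50], [170, 0, -50]], "fingers": [1, 1, 1, 1, 1, 1, 1, 1, 1, 1, 1, 1]}}

```text
time: 8.7
position: [0.45, -0.1582, 0.2109]
tool_rot: [0.17, 3.135, 0.002]
ft_force: [0.3, 1.0, 0.6]
grip_width: 0.005
```

```bash
python3 - <<'E'
from h import *
plan()
a=get_image('side')[:,:,::-1];cv2.imwrite('pics/s7.png',cv2.resize(a[140:340,180:420],(720,600)))
b=get_image('top')[:,:,::-1];cv2.imwrite('pics/t7.png',cv2.resize(b,(800,600)))
E
```

```text
t 8.7 rot deg [ 0.09  0.13 -0.  ] F [0.25 0.95 0.6 ] q [-0.344 -0.054  0.615  1.936  0.031  1.248  1.723]
TCP box [-1.067e+02  2.000e-01  2.109e+02]
```

View pics/s7.png

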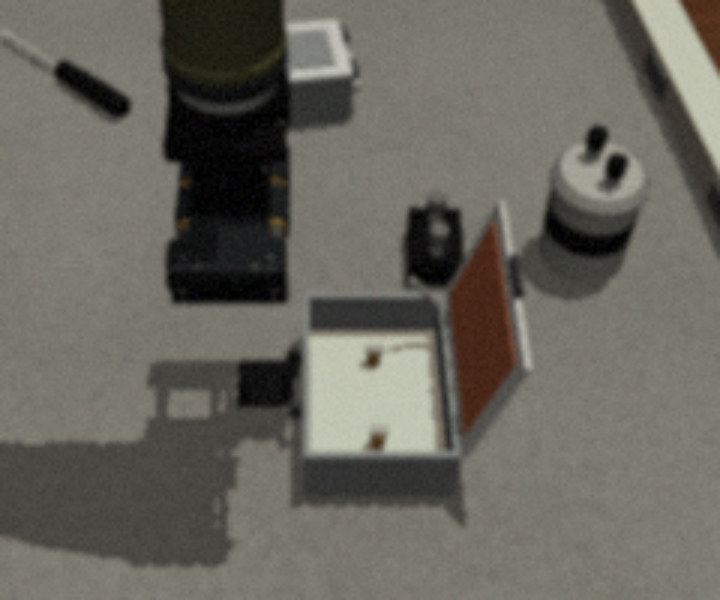

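View pics/t7.png

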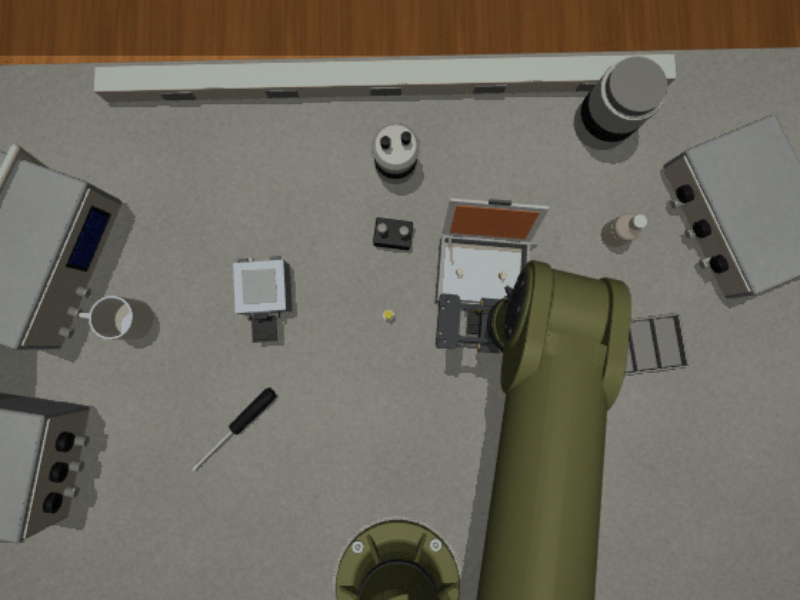

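The lid leans back: in the side crop its free edge runs from (503,203) to (528,370). The bystanders haven't moved and the small box is shut. I'll let it settle and check the angle by projection.

Call:
{"fn": "send_rows", "kwargs": {"rotation": [[0, 0, 0], [0, 0, 0], [0, 0, 0], [0, 0, 0], [0, 0, 0], [0, 0, 0], [0, 0, 0], [0, 0, 0], [0, 0, 0], [0, 0, 0]], "slide": [[0, 0, 0], [0, 0, 0], [0, 0, 0], [0, 0, 0], [0, 0, 0], [0, 0, 0], [0, 0, 0], [0, 0, 0], [0, 0, 0], [0, 0, 0]], "fingers": [1, 1, 1, 1, 1, 1, 1, 1, 1, 1]}}

```text
time: 9.8
position: [0.45, -0.1585, 0.2106]
tool_rot: [0.17, 3.137, 0.0]
ft_force: [-0.1, -0.8, 0.4]
grip_width: 0.005
```

```bash
python3 - <<'E'
from h import *
plan()
a=get_image('side')[:,:,::-1];c=a[140:340,180:420]
o=cv2.resize(c,(720,600));cv2.imwrite('pics/s8.png',o)
p=cv2.imread('pics/s7.png');d=cv2.absdiff(cv2.GaussianBlur(p,(0,0),5),cv2.GaussianBlur(o,(0,0),5));print('lid diff',d[180:470,430:560].max(), 'all',d.max())
m=camera_model('side')
for th in(1.65,1.75,1.85):
    e=[]
    for y in(.08,-.08): e.append(box(.06-.12*np.cos(th),y,.06+.12*np.sin(th)))
    q=cv2.projectPoints(np.array(e),m['rvec'],m['tvec'],m['intrinsics'],None)[0][:,0]
    print(th,np.round((q-[180,140])*3))
E
```

```text
t 9.8 rot deg [ 0.01  0.01 -0.02] F [-0.11 -0.78  0.38] q [-0.344 -0.052  0.614  1.935  0.031  1.249  1.722]
TCP box [-106.6    0.   210.6]
lid diff 3 all 10
1.65 [[467. 195.]
 [489. 364.]]
1.75 [[482. 197.]
 [506. 365.]]
1.85 [[496. 199.]
 [523. 368.]]
```

View pics/s8.png

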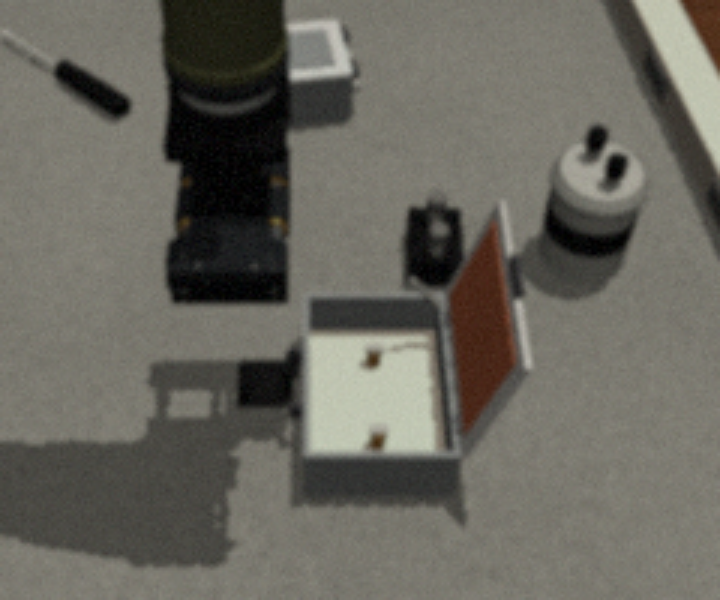

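The lid edge, from about (500,203) to (526,370), matches the 1.85 rad projection. Nothing changed over the last second, the tab is level, and nothing touches the robot, so I'm handing in.

```bash
python3 -c "
from bench import *
print(close_job(), get_state()['time'])"
```

```text
the job is handed in; nothing more can be done
the job is handed in; nothing more can be done
```

The larger box is open. I pressed its tab with the closed fingertips (about 6.7 N on the wrist at the end of the press), and the lid sprang up by itself. I then pushed the lid past upright, let it fall to its stop and withdrew. The job was handed in about 10 s into the run; it gives no verdict.

Last checks:
- **Lid:** its edge in the side picture matches the projected 1.85 rad position to within a few pixels, and it was unchanged over a one-second wait.
- **Tab:** by eye it looks level again; I did not measure its angle.
- **Everything else:** the smaller box looks shut and the bystanders stand where they were. The tool was clear of everything, with under 1 N on the wrist.

The cameras disagreed by about 2 mm on the box position, which is within the calibration error. None of the checks failed.

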